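Stand up the toppled square stamp and poise it over the square silver blank

ROBOT

A 7-joint arm with a two-finger parallel gripper is mounted at the origin on the work surface. World frame = base frame: x ahead of the robot, y to its left, z up, the work surface at z = 0. Lengths are in m, angles in degrees, forces in N, time in s.
With the tool pointing down it reaches from about 0.35 to 0.9 m from the base axis. Payload 8.1 kg.
Tool frame: the origin (TCP) lies at the very end of the fingers, on their centre line; the grasp point (between the pads) lies 19 mm behind it (r.tcp_to_grasp is the distance from the TCP to the grasp point, in m); z points along the fingers, y is the line along which they close (so a half turn about z gives the same grasp; the last joint's range is limited). The gripper opens to 85 mm and grips with 20 to 120 N. Pads are 22 mm wide; open, the fingers measure 114 mm over their backs; the gripper's body (76 mm by 85 mm) begins 54 mm behind the grasp point. The pads swing forward as they close: fully open they stand 13 mm farther back than shut.
Start: joints at [62.819, 24.895, 1.432, 90.138, -0.665, 64.973, -4.303], TCP at [0.227, -0.582, 0.231] pointing down, gripper open.
Joint ranges: [-149.89, 149.89], [-25.12, 119.58], [-72.63, 75.52], [4.76, 147.25], [-75.54, 255.54], [6.69, 114.76], [-157.13, 157.13]. Speed limits (degrees/s): [127.2, 127.2, 172.46, 172.46, 180, 180, 180].

INTERFACE

Orientations are given as [roll, pitch, yaw] about the fixed x, y, z axes, in that order (R = Rz(yaw) Ry(pitch) Rx(roll)).
In Python, from bench import r, capture, get_calibration, order gives the robot as it stands.
- The arm moves only by the shell command python3 -m handwheel 'ROWS' [FORCE]. ROWS is text: rows parted by semicolons, each of 5 numbers parted by spaces: the closure, from -1 (fully open) to 1 (shut), then the shift along the world's x, y, z in m, then the turn about the world's z in degrees. In form: jaw x y z twist; .... A call has 1 to 5 rows; each row is the pose to reach, as a shift and turn from the pose commanded when the call began; what a row does not reach only later rows make up. A row lasts 1/10 s, in which the tool goes at most 50 mm and 8.59 degrees, less where a joint would pass 70% of its speed; a pose out of reach is approached as far as the arm can. A call with a gripper value outside its range is refused whole. The fingers move at their own pace and stop on an object; FORCE is the grip in N (left out, the last holds). Time passes only in rows, so rows that repeat a pose let the fingers close. It gives the time, the measured TCP pose, the force, the opening and the grip force at its end, in the units of the state.
- r.observe(): the state, without advancing time (a new reading comes with each control period).
- capture(name): name is "scene" or "top" or "wrist"; returns (picture, depth): 384x512x3 uint8, red, green, blue; 384x512 float32, m along the optical axis (not along the pixel's ray), 0 where there is no reading.
- get_calibration(name): a dict with "fx", "fy", "cx", "cy" (pixels), "R" (3x3) and "t" (3): a world point X has camera coordinates R X + t. Camera axes: x right, y down, z forward; pixel columns grow to the right and rows downward; lengths in m; the calibration is good to about 2 mm. The wrist camera is an equidistant fisheye: a pixel r from the principal point sees the ray r / f radians off the axis. A picture is of the moment at which its call begins: read the wrist's pose just before it. get_calibration takes no time and is no camera call; for the wrist camera it gives the pose at the moment of the call.
- order.sign_off(): hands the job in; it is judged then, once.
The state is a dict: "t": time; "joint_positions": joint angles; "qvel": joint speeds; "joint_efforts": joint torques, N m; "tool_pos": TCP position; "tcp_rot": TCP orientation; "wrist_force": force on the tool from outside, world axes, zero at the start; "moment": the same for the moment, N m; "finger_gap": opening from 0.0 (shut) to 1.0 (fully open); "finger_force": force on a finger pad.
Only numpy, scipy, OpenCV 4.12 (cv2) and the standard library are available. Lean on these libraries where they do the work, as an engineer would, in place of code of your own. Each camera call takes 0.05 s, during which the arm holds its last target. There are 200 camera calls.

TASK

On the silversmith's bench the hand stamp with the square foot has toppled: stand it upright on its foot on the bench and let go of it. Then take it up again by its handle, carry it over the clutter and over the wall of the wooden frame, and finish while holding it poised over the square silver blank: upright, centred, square with the blank's edges and about 10 mm clear of it. Neither the stamp nor the robot may touch the polished blanks, their blocks or the frame, and the other things on the bench stay where they are.

Things in the scene. Friction and masses are not known exactly. Their poses are not given: they have to be found in the camera images.
- stamp: Hand stamp: square steel foot 44 x 44 x 14 mm, and on its middle a round wooden handle 30 mm in diameter, 111 mm long; 125 mm in all, about 0.3 kg, centre of mass about 33 mm from its underside. Origin: centre of the underside (stamping face); z along the handle, x and y parallel to the foot's sides. Starts lying on a foot edge and the handle end, sloping 4 degrees down to it.
- square_block: Fixed steel block, 84 x 84 x 30 mm, in the wooden frame; on its top, centred and parallel, the SQUARE silver blank 60 x 60 x 3 mm. Origin at the centre of the block's underside on the bench; z up, x and y parallel to the blank's edges. The blank's upper face is 33 mm above the origin.
- round_block: The same fixed block beside it in the frame, but with a ROUND silver blank 60 mm in diameter and 3 mm thick. Not the target; which of the two lies to the left varies. Origin at the centre of its underside.
- frame: Fixed worn wooden frame of four walls without a bottom, round the two blocks: 152 mm (its x) by 266 mm (its y) outside, walls 18 mm thick and 70 mm high. Origin at its centre, on the bench; z up.
- round_stamp: A like stamp with a ROUND foot 48 mm in diameter and 14 mm thick, standing upright: round wooden handle 30 mm in diameter, 111 mm long; 125 mm in all, about 0.3 kg. Origin at the centre of its underside, z up. A bystander
- jar: Loose closed amber glass jar, 56 mm in diameter, 85 mm tall, standing. Origin at the centre of its underside. A bystander
- bowl: Loose small brass bowl, 70 mm across, 40 mm tall. Origin at the centre of its underside. A bystander
- hammer: Loose hammer, 250 mm long, lying at the far side of the bench; x runs from the handle to the head. A bystander
- punch_a: loose square steel bar punch, 110 x 9 x 9 mm, lying flat; origin at the centre of its underside, x along its length. A bystander
- punch_b: loose square steel bar punch, 110 x 9 x 9 mm, lying flat; origin at the centre of its underside, x along its length. A bystander
- punch_c: loose square steel bar punch, 110 x 9 x 9 mm, lying flat; origin at the centre of its underside, x along its length. A bystander
Things that resemble listed ones, but are neither listed nor needed, are in the scene too. What is shaped like the stamp but red is not meant. Leave any purple look-alike of the round_block alone.

How it is judged:
By the outcome, as a careful person would: the job done as asked, in the order asked, and still so for the second after the job is handed in, while the arm keeps its last pose, push and grip.
It also fails if it takes over 62 s, if anything falls off the work surface, if the arm or the gripper's body presses on something with over 40 N, if the wrist force passes 120 N, or if a joint passes its speed limit or range.

## Working session

There is one attempt and no reset: what is moved stays moved. The work goes in short steps, Python scripts to look and compute and a shell command to move; the robot and the scene stay as the last step left them, time stands still between calls to the robot, and variables do not carry over. Pictures are saved under pics/ and viewed, at most 10 in all, crops included, and the job is handed in when it is done.

```bash
mkdir -p pics; ls
cat > h.py <<'E'
import numpy as np, cv2
from bench import r, capture, get_calibration, order
def snap(n,f):
    c=get_calibration(n); p,d=capture(n)
    np.savez(''+f+'.npz',p=p,d=d,**{k:np.array(c[k]) for k in('fx','fy','cx','cy','R','t')})
    cv2.imwrite('pics/'+f+'.png',p[:,:,::-1]); return load(f)
def load(f): return dict(np.load(''+f+'.npz'))
def cloud(s):
    v,u=np.mgrid[:384,:512]; d=s['d']
    P=np.stack([(u-s['cx'])/s['fx']*d,(v-s['cy'])/s['fy']*d,d],-1)
    return (P-s['t'])@s['R']
def zoom(f,u0,v0,u1,v1,k,o):
    p=load(f)['p'][v0:v1,u0:u1,::-1]; cv2.imwrite('pics/'+o+'.png',cv2.resize(p,None,fx=k,fy=k,interpolation=cv2.INTER_CUBIC))
E
python3 - <<'E'
from h import *
a=snap('top','top0'); b=snap('scene','scene0')
cv2.imwrite('pics/both.png',cv2.resize(np.vstack([a['p'],b['p']])[:,:,::-1],None,fx=.78,fy=.78))
print(r.observe()); print(a['R'],a['t'],a['fx'])
E
```

```text
pics
{'t': 0.1, 'joint_positions': array([62.81978859, 24.93100159,  1.43253155, 90.18489552, -0.66308837,
       64.97354135, -4.3029702 ]), 'qvel': array([-0.01111374, -0.05961636, -0.0608798 , -0.07217482,  0.05445504,
        0.05351067,  0.00298151]), 'joint_efforts': array([ 2.90457938e-03, -6.71753883e+01,  1.02812637e+00, -3.16903925e+01,
        1.58199726e-02,  7.25432896e-03,  5.02698879e-05]), 'tool_pos': array([ 0.22680771, -0.58189928,  0.2306138 ]), 'tcp_rot': array([-1.79919379e+02,  9.44139827e-03,  2.12967833e+01]), 'wrist_force': array([-0.8603141 ,  0.15130329, -0.99586472]), 'moment': array([-0.03305948,  0.06320613, -0.00468742]), 'finger_force': 0.0, 'finger_gap': 1.0012530739333718}
[[ 0.00423092 -0.99956937  0.02903742]
 [-0.99089268 -0.0080988  -0.13441018]
 [ 0.13458747 -0.02820429 -0.99050024]] [-0.08118999  0.54703553  0.88833084] 366.459232591181
```

View pics/top0.png

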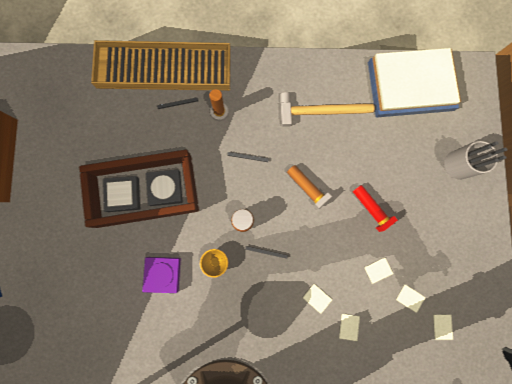

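View pics/scene0.png

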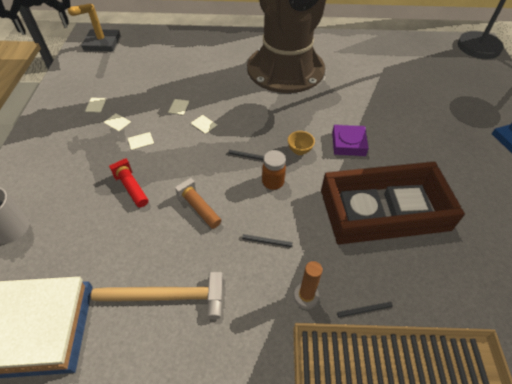

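Top view: candidates for the stamp are the wooden-handled one lying at (308,186) with a steel foot at (323,199), the red look-alike at (375,208), and the standing round stamp at (217,103). The lying wooden one fits because it has toppled and is not red. For the target, the square blank is at (121,193), the round one at (163,187) and the purple decoy at (162,275). I'll confirm this in a crop and measure.

Run:
```python
from h import *
s=load('top0'); 
a=cv2.resize(s['p'][155:215,275:345,::-1],(420,360),interpolation=cv2.INTER_CUBIC)
b=cv2.resize(s['p'][140:235,75:202,::-1],(380,360)[:2],interpolation=cv2.INTER_CUBIC)
cv2.imwrite('pics/crop0.png',np.hstack([a,b]))
for n in('top0','scene0'):
    s=load(n);W=cloud(s);p=s['p'].astype(int)
    z=W[...,2]
    if n=='top0':
        print('bench z',np.median(z[300:340,50:180]))
        print('W handle end,foot,sq,rd',[W[v,u].round(3) for u,v in((293,171),(323,199),(121,193),(163,187))])
        c=W[186,308]
    m=(np.hypot(W[...,0]-c[0],W[...,1]-c[1])<.1)&(z>.008)&(s['d']>0)
    red=(p[...,0]>180)&(p[...,1]<50)
    m&=~red
    P=W[m]; q=P[:,:2]; mu=q.mean(0); w,V=np.linalg.eigh(np.cov((q-mu).T)); d=V[:,1]; d=d if d[0]<0 else -d
    t=(q-mu)@d; k=(q-mu)@[-d[1],d[0]]
    print(n,len(P),'mu',mu.round(4),'dir(to foot)',d.round(3),np.degrees(np.arctan2(d[1],d[0])),'t',t.min(),t.max())
    for lo in np.arange(t.min(),t.max(),.01):
        i=(t>=lo)&(t<lo+.01)
        if i.any(): print(round(lo,3),i.sum(),'k',k[i].min().round(4),k[i].max().round(4),'zmax',P[i,2].max().round(4))
    # square blank: top faces
    fm=(z>.055)&(z<.085)&(np.hypot(W[...,0]-.58,W[...,1]-.3)<.25)
    cx=load('top0'); c2=cloud(cx)[190,140]
    fm=(z>.060)&(z<.08)&(np.hypot(W[...,0]-c2[0],W[...,1]-c2[1])<.18)
    print('frame',cv2.minAreaRect((W[fm][:,:2]*1000).astype(np.float32)),np.median(z[fm]))
    bm=(z>.022)&(z<.045)&(p.min(-1)>130)&(np.hypot(W[...,0]-c2[0],W[...,1]-c2[1])<.13)
    _,L=cv2.connectedComponents(bm.astype(np.uint8))
    for i in range(1,L.max()+1):
        Q=W[L==i]
        if len(Q)>80: print('blank',len(Q),cv2.minAreaRect((Q[:,:2]*1000).astype(np.float32)),Q.mean(0).round(4))
```

```text
bench z -0.0010786312057468805
W handle end,foot,sq,rd [array([ 0.593, -0.168,  0.029]), array([ 0.519, -0.242,  0.04 ]), array([0.532, 0.266, 0.033]), array([0.548, 0.163, 0.028])]
top0 605 mu [ 0.5522 -0.2048] dir(to foot) [-0.743 -0.669] -137.97163189690255 t -0.06741536106529139 0.0579800521275326
-0.067 42 k -0.0132 0.0143 zmax 0.0327
-0.057 42 k -0.0123 0.0147 zmax 0.0328
-0.047 45 k -0.0128 0.0152 zmax 0.0351
-0.037 43 k -0.012 0.0158 zmax 0.036
-0.027 46 k -0.0124 0.0165 zmax 0.0343
-0.017 46 k -0.0119 0.0167 zmax 0.0353
-0.007 46 k -0.0118 0.0175 zmax 0.0353
0.003 44 k -0.0119 0.0152 zmax 0.0361
0.013 44 k -0.012 0.0143 zmax 0.0366
0.023 46 k -0.012 0.0151 zmax 0.036
0.033 48 k -0.0125 0.0164 zmax 0.0381
0.043 78 k -0.0198 0.0237 zmax 0.0472
0.053 35 k -0.0192 0.0234 zmax 0.0467
frame ((542.5308837890625, 218.03903198242188), (152.9822235107422, 265.3428039550781), 9.448250770568848) 0.06823810677291152
blank 432 ((549.3809204101562, 163.4686279296875), (57.267208099365234, 57.41814422607422), 63.85866165161133) [0.5487 0.1638 0.0318]
blank 557 ((531.3590698242188, 271.28454
[... 403 characters left out ...]
332
-0.017 58 k -0.0169 0.0118 zmax 0.036
-0.007 50 k -0.0148 0.0117 zmax 0.0358
0.003 52 k -0.0149 0.0111 zmax 0.0356
0.013 51 k -0.0182 0.0116 zmax 0.0357
0.023 51 k -0.0167 0.0116 zmax 0.0377
0.033 58 k -0.0178 0.0125 zmax 0.0454
0.043 153 k -0.0254 0.0185 zmax 0.046
0.053 50 k -0.0254 0.0188 zmax 0.0465
frame ((543.425048828125, 217.51307678222656), (153.58609008789062, 266.14947509765625), 9.769078254699707) 0.06887911790455754
blank 481 ((533.5107421875, 270.6117858886719), (55.84947204589844, 57.02934646606445), 5.460940837860107) [0.5339 0.2703 0.0327]
blank 391 ((550.0863037109375, 163.3068084716797), (54.37862777709961, 54.438602447509766), 9.541848182678223) [0.5509 0.1629 0.0327]
```

View pics/crop0.png

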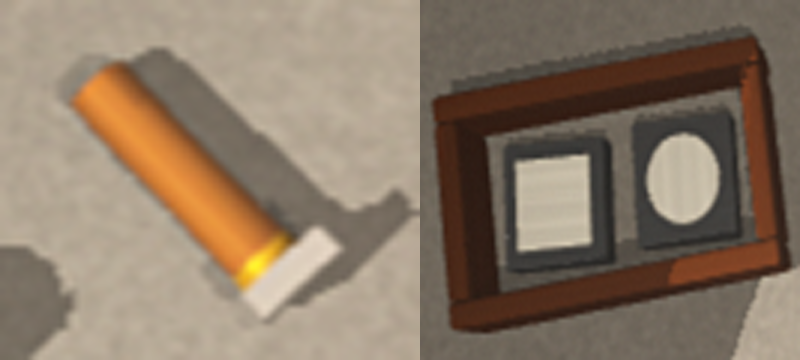

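The crop confirms both: an orange wooden handle with a square steel foot, and the square blank on the left inside the frame. The stamp's axis runs along -137.7° and its handle end is at (0.604,-0.161). The blank is at (0.5325,0.271), yaw 5.6°. Next I'll approach the handle about 25 mm from its end.

```bash
python3 -m handwheel '-1 0.03 0.035 0 2; -1 0.06 0.07 0 6; -1 0.09 0.105 0 10; -1 0.12 0.14 0 14; -1 0.15 0.175 0 18' 30
python3 -m handwheel '-1 0.03 0.035 0 3; -1 0.06 0.07 0 3; -1 0.09 0.105 0 3; -1 0.12 0.14 0 3; -1 0.15 0.175 0 3'
python3 -m handwheel '-1 0.03 0.03 -0.03 0; -1 0.05 0.045 -0.06 0; -1 0.059 0.054 -0.09 0; -1 0.059 0.054 -0.11 0; -1 0.059 0.054 -0.12 0'
python3 -c "
from h import *;print(r.observe())"
```

```text
t: 0.6
tool_pos: [0.3778, -0.4056, 0.2311]
tcp_rot: [-180.0, 0.0, 39.5]
wrist_force: [0.1, -1.2, -0.2]
finger_gap: 1.002
finger_force: 0.0
t: 1.1
tool_pos: [0.5278, -0.2308, 0.2311]
tcp_rot: [-180.0, 0.0, 42.3]
wrist_force: [0.6, 0.0, 0.2]
finger_gap: 0.999
finger_force: 0.0
t: 1.6
tool_pos: [0.5848, -0.1775, 0.1087]
tcp_rot: [-179.8, 0.1, 42.4]
wrist_force: [-0.5, -0.0, -0.5]
finger_gap: 1.002
finger_force: 0.0
{'t': 1.6, 'joint_positions': array([ 20.16558676,  31.3804246 , -12.04035072,  98.92668928,
         8.04130207,  50.76425763, -42.92365074]), 'qvel': array([  0.19675755,   4.63404291,   1.47343268,   3.74174259,
         1.98215176, -10.2323218 ,  -1.50813467]), 'joint_efforts': array([-1.21904455e+00, -7.00848198e+01, -3.70497622e+00, -2.70594013e+01,
       -9.87150427e-02, -8.31592013e-02, -3.81128630e-02]), 'tool_pos': array([ 0.58480064, -0.17748169,  0.1086912 ]), 'tcp_rot': array([-1.79809672e+02,  1.27771602e-01,  4.23624067e+01]), 'wrist_force': array([-0.4791217 , -0.04911301, -0.50241021]), 'moment': array([-0.08493373, -0.00033662, -0.03180018]), 'finger_force': 0.0, 'finger_gap': 1.0016605946789583}
```

```bash
python3 -m handwheel '-1 0.001 0 -0.04 0; -1 0.001 0 -0.075 0; -1 0.001 0 -0.095 0; -1 0.001 0 -0.107 0; -1 0.001 0 -0.107 0'
python3 -m handwheel '0 0 0 0 0; 0.3 0 0 0 0; 0.6 0 0 0 0; 0.8 0 0 0 0; 1 0 0 0 0' 25
python3 -m handwheel '1 0 0 0 0; 1 0 0 0 0; 1 0 0 0 0; 1 0 0 0 0; 1 0 0 0 0'
python3 -c "
from h import *;snap('wrist','w1')"
```

```text
t: 2.1
tool_pos: [0.5862, -0.1786, 0.0034]
tcp_rot: [-179.9, 0.1, 42.3]
wrist_force: [-0.8, -0.5, 0.7]
finger_gap: 1.006
finger_force: 0.0
t: 2.6
tool_pos: [0.5875, -0.1783, 0.0052]
tcp_rot: [179.9, -0.0, 42.3]
wrist_force: [-1.5, 0.6, 7.5]
finger_gap: 0.341
finger_force: 26.4
t: 3.1
tool_pos: [0.5875, -0.1784, 0.0052]
tcp_rot: [179.9, -0.0, 42.3]
wrist_force: [-0.9, 0.7, 6.8]
finger_gap: 0.342
finger_force: 26.4
```

View pics/w1.png

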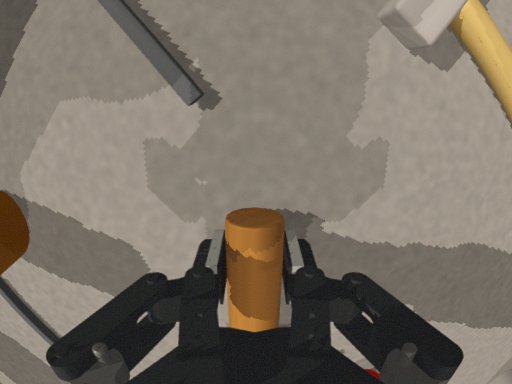

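The wrist view shows the handle gripped squarely at (255,270), about 25 mm from its end. I'll raise it along the arc about the foot's edge and let it pivot in the pads.

```bash
python3 -m handwheel '1 -0.001 -0.001 0.009 0; 1 -0.003 -0.0025 0.017 0; 1 -0.005 -0.0045 0.025 0; 1 -0.0075 -0.007 0.033 0; 1 -0.0105 -0.0095 0.040 0' 20
python3 -m handwheel '1 -0.0035 -0.003 0.007 0; 1 -0.0075 -0.0065 0.0135 0; 1 -0.0115 -0.0105 0.0195 0; 1 -0.0165 -0.015 0.0252 0; 1 -0.0215 -0.0195 0.0303 0'
python3 -c "
from h import *;snap('scene','s2');zoom('s2',100,60,330,260,3,'s2z')"
```

```text
t: 3.65
tool_pos: [0.5764, -0.1882, 0.0452]
tcp_rot: [180.0, -0.0, 42.3]
wrist_force: [0.2, 0.5, -3.3]
finger_gap: 0.338
finger_force: 25.3
t: 4.15
tool_pos: [0.5545, -0.2078, 0.075]
tcp_rot: [-180.0, 0.0, 42.3]
wrist_force: [0.5, 0.0, -4.2]
finger_gap: 0.34
finger_force: 25.2
```

View pics/s2z.png

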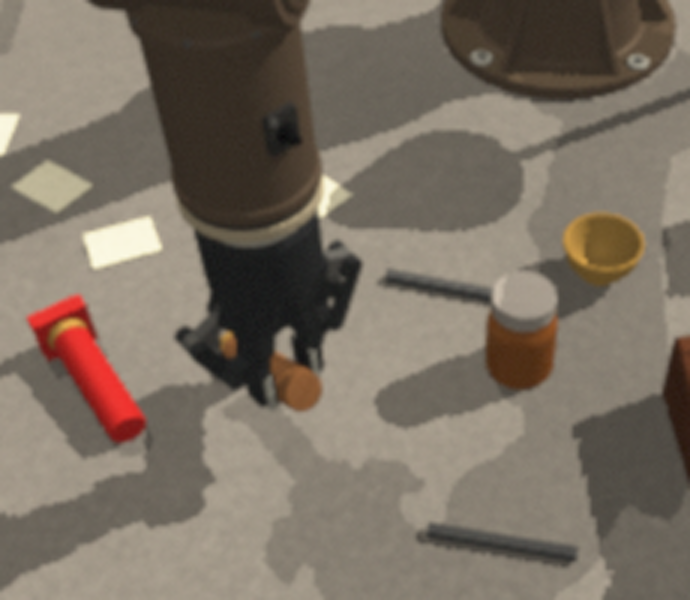

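The view shows the handle end at crop (300,390) still nearly horizontal. The stamp has been lifted bodily because pad friction holds it. I'll ease the grip with jaw positions close to contact so that it swings under its own weight.

```bash
python3 -m handwheel '1 0 0 0.01 0; 0.6 0 0 0.01 0; 0.5 0 0 0.01 0; 0.45 0 0 0.01 0; 0.45 0 0 0.01 0' 20
python3 -m handwheel '0.4 0 0 0 0; 0.4 0 0 0 0;0.4 0 0 0 0'
python3 -c "
from h import *;o=r.observe();print(o['moment'],o['wrist_force']);snap('wrist','w3')
s=load('w3');print(s['fx'],s['cx'],s['cy'])"
```

```text
t: 4.7
tool_pos: [0.5549, -0.207, 0.0843]
tcp_rot: [-180.0, 0.0, 42.3]
wrist_force: [-1.1, -0.5, -3.5]
finger_gap: 0.336
finger_force: 25.2
t: 5.0
tool_pos: [0.555, -0.2073, 0.0845]
tcp_rot: [-180.0, 0.0, 42.3]
wrist_force: [-0.9, 0.2, -4.2]
finger_gap: 0.341
finger_force: 25.2
[ 0.10978581 -0.14143232  0.02779132] [-0.85988694  0.20980147 -4.19963962]
297.3186396354542 254.23713934469941 184.4940305903675
```

```bash
m(){ python3 -c "
from h import *;o=r.observe();print('   M',o['moment'].round(3))"; }
python3 -m handwheel '0.36 0 0 0 0; 0.36 0 0 0 0;0.36 0 0 0 0' | grep -E 'force|gap'; m
python3 -m handwheel '0.34 0 0 0 0; 0.34 0 0 0 0;0.34 0 0 0 0'| grep -E 'force|gap'; m
python3 -m handwheel '0.33 0 0 0 0; 0.33 0 0 0 0'| grep -E 'force|gap'; m
```

```text
wrist_force: [0.1, -0.2, -3.9]
finger_gap: 0.339
finger_force: 25.2
   M [ 0.14  -0.122  0.028]
wrist_force: [-0.2, -0.2, -3.2]
finger_gap: 0.341
finger_force: 25.2
   M [ 0.115 -0.08   0.047]
wrist_force: [-0.5, -0.6, -3.0]
finger_gap: 0.339
finger_force: 25.2
   M [ 0.091 -0.141  0.007]
```

The grip has a floor of 25 N. A quick vertical bounce will double the load at the bottom of each stroke, so the pads should ratchet the heavy foot down.

```bash
m(){ python3 -c "
from h import *;o=r.observe();print('   M',o['moment'].round(3))"; }
python3 -m handwheel '1 0 0 0.05 0; 1 0 0 0.02 0; 1 0 0 0.06 0; 1 0 0 0.02 0; 1 0 0 0.02 0'; m
python3 -m handwheel '1 0 0 0.045 0; 1 0 0 0 0; 1 0 0 0.045 0; 1 0 0 0 0; 1 0 0 0 0'; m
python3 -c "
from h import *;s=snap('scene','s4');W=cloud(s);p=s['p'].astype(int)
o=r.observe()['tool_pos'];print(o)
h=p[...,0]/np.maximum(p[...,2],1)
m=(np.hypot(W[...,0]-o[0],W[...,1]-o[1])<.13)&(W[...,2]>.01)&(W[...,2]<.16)&(h>1.8)&(p[...,1]>55)
P=W[m];print(len(P));d=np.array([-.74,-.673]);t=(P[:,:2]-o[:2])@d
for a in np.arange(-.05,.1,.01):
  i=(t>=a)&(t<a+.01)
  if i.any():print(a.round(2),i.sum(),np.percentile(P[i,2],[5,95]).round(3))
zoom('s4',100,60,330,260,3,'s4z')"
```

```text
t: 6.35
tool_pos: [0.5527, -0.2068, 0.1017]
tcp_rot: [-179.7, 0.2, 42.3]
wrist_force: [-2.0, 0.0, -3.8]
finger_gap: 0.339
finger_force: 22.9
   M [ 0.005  0.214 -0.047]
t: 6.85
tool_pos: [0.5524, -0.2067, 0.1014]
tcp_rot: [-179.7, 0.2, 42.3]
wrist_force: [-2.7, -0.9, -3.3]
finger_gap: 0.338
finger_force: 20.6
   M [-0.046  0.324 -0.008]
[ 0.55300768 -0.20691486  0.10321439]
306
-0.03 87 [0.087 0.13 ]
-0.02 108 [0.042 0.132]
-0.01 83 [0.024 0.133]
0.0 19 [0.022 0.059]
0.08 4 [0.019 0.026]
0.09 5 [0.022 0.026]
```

View pics/s4z.png

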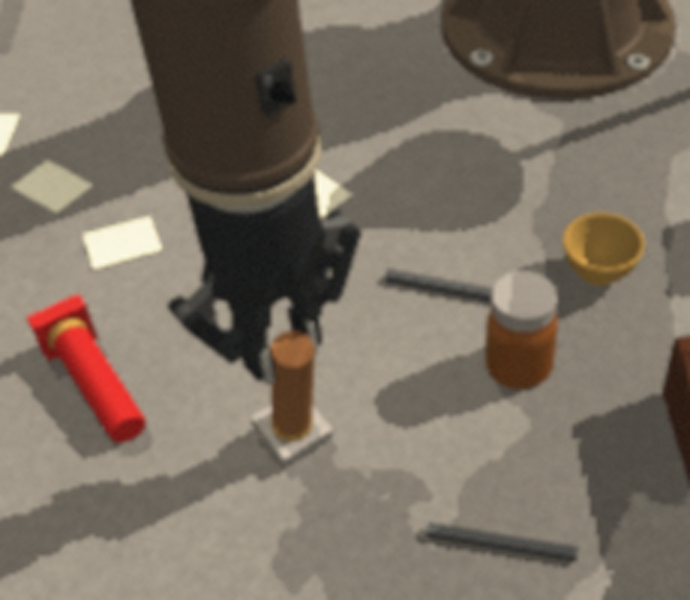

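The stamp has swung down and hangs near vertical, with the handle at crop (293,385) and the foot at (292,430). I'll measure its tilt and where it sits relative to the fingers.

```bash
cat > tilt.py <<'E'
from h import *
def tilt(c=None):
    o=r.observe();print(o['tool_pos'].round(4),o['tcp_rot'].round(2),o['wrist_force'].round(1),o['moment'].round(2),o['finger_force'])
    if c is None:c=o['tool_pos'][:2]
    P=[]
    for n in('scene','top'):
        s=snap(n,n+'_t%d'%round(o['t']*100));W=cloud(s);p=s['p'].astype(int)
        h=p[...,0]/np.maximum(p[...,2],1)
        near=(np.hypot(W[...,0]-c[0],W[...,1]-c[1])<.06)
        m=near&(W[...,2]>.018)&(W[...,2]<.2)&(h>1.8)&(p[...,0]>60)
        Q=W[m]
        for a in np.arange(.01,.2,.01):
            i=(Q[:,2]>=a)&(Q[:,2]<a+.01)
            if i.sum()>5:print(n,a.round(2),i.sum(),np.median(Q[i],0).round(4),Q[i].min(0)[:2].round(4),Q[i].max(0)[:2].round(4))
E
python3 -c "
from tilt import *
tilt()"
```

```text
[ 0.553  -0.2069  0.1032] [-1.7975e+02  1.6000e-01  4.2300e+01] [-0.4 -0.3 -2.8] [ 0.08 -0.07  0.02] 20.732792615890503
scene 0.02 19 [ 0.5633 -0.2098  0.0254] [ 0.5576 -0.2238] [ 0.5664 -0.1984]
scene 0.03 31 [ 0.5643 -0.2086  0.0334] [ 0.5559 -0.2226] [ 0.5667 -0.1958]
scene 0.04 26 [ 0.5655 -0.2086  0.0456] [ 0.5593 -0.2213] [ 0.5678 -0.1958]
scene 0.05 23 [ 0.5675 -0.2048  0.0557] [ 0.5622 -0.2171] [ 0.5697 -0.1946]
scene 0.06 29 [ 0.5683 -0.2043  0.0647] [ 0.5623 -0.2184] [ 0.5713 -0.1916]
scene 0.07 29 [ 0.5693 -0.2033  0.0758] [ 0.5628 -0.2165] [ 0.5734 -0.1904]
scene 0.08 34 [ 0.5707 -0.2014  0.0859] [ 0.5645 -0.2156] [ 0.5746 -0.1895]
scene 0.09 26 [ 0.5718 -0.1991  0.0949] [ 0.5661 -0.2128] [ 0.5745 -0.1885]
scene 0.1 29 [ 0.5739 -0.1972  0.1044] [ 0.5673 -0.2102] [ 0.5764 -0.187 ]
scene 0.11 33 [ 0.5755 -0.1973  0.1147] [ 0.5685 -0.21  ] [ 0.5777 -0.1863]
scene 0.12 44 [ 0.5757 -0.194   0.1267] [ 0.565  -0.2096] [ 0.5783 -0.1845]
scene 0.13 119 [ 0.5651 -0.1978  0.1325] [ 0.5523 -0.2112] [ 0.5791 -0.1844]
top 0.03 7 [ 0.5378 -0.2156  0.0344] [ 0.5354 -0.2206] [ 0.5403 -0.2083]
top 0.13 6 [ 0.5638 -0.1852  0.131 ] [ 0.5603 -0.1854] [ 0.5697 -0.1828]
```

The stamp leans about 11° with its foot edge about 5 mm above the bench. I'll touch that edge down, rotate the stamp upright about it, then release slowly.

```bash
python3 -m handwheel '1 0 0 -0.003 0; 1 0 0 -0.005 0; 1 -0.005 -0.0045 -0.006 0; 1 -0.010 -0.009 -0.007 0; 1 -0.015 -0.0135 -0.008 0'
python3 -m handwheel '1 0 0 -0.001 0; 1 0 0 -0.001 0'
python3 -c "
from tilt import *
tilt()" | grep -v top
```

```text
t: 7.5
tool_pos: [0.5397, -0.2216, 0.0969]
tcp_rot: [180.0, -0.0, 42.3]
wrist_force: [0.9, 0.7, -0.1]
finger_gap: 0.34
finger_force: 20.4
t: 7.7
tool_pos: [0.5404, -0.2216, 0.0967]
tcp_rot: [179.9, -0.0, 42.2]
wrist_force: [-1.4, -0.3, 6.9]
finger_gap: 0.34
finger_force: 20.0
[ 0.5404 -0.2216  0.0967] [ 1.7991e+02 -4.0000e-02  4.2240e+01] [-1.4 -0.3  6.9] [0.2  0.31 0.03] 20.021005868911743
scene 0.01 6 [ 0.5533 -0.2237  0.0191] [ 0.5507 -0.232 ] [ 0.5541 -0.2139]
scene 0.02 31 [ 0.5518 -0.2216  0.0244] [ 0.543  -0.2373] [ 0.5556 -0.209 ]
scene 0.03 29 [ 0.5539 -0.2204  0.0357] [ 0.5467 -0.2326] [ 0.5559 -0.2076]
scene 0.04 23 [ 0.5548 -0.2173  0.0452] [ 0.5501 -0.2312] [ 0.5574 -0.2083]
scene 0.05 28 [ 0.5563 -0.2188  0.0555] [ 0.5515 -0.2314] [ 0.5599 -0.2072]
scene 0.06 29 [ 0.5558 -0.2157  0.065 ] [ 0.5518 -0.2306] [ 0.5601 -0.2059]
scene 0.07 25 [ 0.5587 -0.217   0.0753] [ 0.5534 -0.2282] [ 0.5607 -0.205 ]
scene 0.08 30 [ 0.56   -0.2131  0.0846] [ 0.5541 -0.2277] [ 0.5625 -0.2032]
scene 0.09 30 [ 0.5608 -0.2139  0.0949] [ 0.5549 -0.2257] [ 0.5635 -0.2025]
scene 0.1 31 [ 0.5619 -0.2109  0.1048] [ 0.5562 -0.224 ] [ 0.5649 -0.2009]
scene 0.11 30 [ 0.5633 -0.2095  0.1141] [ 0.557  -0.2244] [ 0.5657 -0.1998]
scene 0.12 139 [ 0.5544 -0.212   0.1259] [ 0.5386 -0.226 ] [ 0.5672 -0.199 ]
```

The stamp is on the bench but still leans 11° because the foot slid along. Its centre of mass is well inside the edge, so it should right itself when released.

```bash
python3 -m handwheel '0 0 0 0 0; -0.5 0 0 0 0; -1 0 0 0 0; -1 0 0 0 0; -1 0 0 0 0'
python3 -m handwheel '-1 0 0 0 0; -1 0 0 0 0; -1 0 0 0 0; -1 0 0 0 0;-1 0 0 0 0'
python3 -c "
from tilt import *
tilt()"
```

```text
t: 8.3
tool_pos: [0.54, -0.2208, 0.0956]
tcp_rot: [-180.0, 0.0, 42.3]
wrist_force: [0.2, -0.5, 0.1]
finger_gap: 0.997
finger_force: 0.0
t: 8.8
tool_pos: [0.54, -0.2208, 0.0956]
tcp_rot: [180.0, 0.0, 42.3]
wrist_force: [-0.5, 0.4, 0.0]
finger_gap: 1.002
finger_force: 0.0
[ 0.54   -0.2208  0.0956] [180.    0.   42.3] [-0.5  0.4  0. ] [-0.04 -0.   -0.01] 0.0
scene 0.01 6 [ 0.5496 -0.2227  0.0195] [ 0.5457 -0.2373] [ 0.5542 -0.2122]
scene 0.02 37 [ 0.5502 -0.2222  0.025 ] [ 0.5408 -0.2371] [ 0.5538 -0.2118]
scene 0.03 29 [ 0.5496 -0.221   0.0353] [ 0.5415 -0.2355] [ 0.553  -0.2112]
scene 0.04 33 [ 0.5497 -0.2214  0.0452] [ 0.5408 -0.2368] [ 0.5526 -0.2119]
scene 0.05 37 [ 0.5496 -0.2226  0.0562] [ 0.5436 -0.2368] [ 0.5528 -0.2125]
scene 0.06 31 [ 0.5496 -0.2234  0.0669] [ 0.5417 -0.2355] [ 0.5527 -0.2114]
scene 0.07 34 [ 0.5491 -0.2222  0.0751] [ 0.5425 -0.2365] [ 0.5526 -0.2125]
scene 0.08 37 [ 0.5494 -0.221   0.0856] [ 0.542  -0.2375] [ 0.5525 -0.2114]
scene 0.09 36 [ 0.5496 -0.2224  0.0948] [ 0.5421 -0.2363] [ 0.5523 -0.212 ]
scene 0.1 36 [ 0.5493 -0.2218  0.1048] [ 0.5419 -0.2364] [ 0.5531 -0.2116]
scene 0.11 39 [ 0.5501 -0.2234  0.1153] [ 0.5416 -0.2363] [ 0.5529 -0.2117]
scene 0.12 119 [ 0.5404 -0.2247  0.1243] [ 0.5262 -0.239 ] [ 0.5516 -0.2115]
```

It now stands upright and free at about (0.539,-0.2245). I'll lift clear and measure the foot's yaw.

```bash
python3 -m handwheel '-1 0 0 0.04 0; -1 0 0 0.09 0; -1 0 -0.03 0.11 0; -1 0 -0.08 0.11 0; -1 0 -0.12 0.11 0'
python3 - <<'E'
from tilt import *
tilt((.539,-.2245))
import glob
for n in('scene','top'):
    f=sorted(glob.glob(n+'_t*.npz'),key=lambda s:int(s.split('_t')[1][:-4]))[-1][:-4]
    s=load(f);W=cloud(s);p=s['p'].astype(int);
    near=np.hypot(W[...,0]-.539,W[...,1]+.2245)<.045
    sat=p.max(-1)-p.min(-1)
    m=near&(W[...,2]>.006)&(W[...,2]<.02)
    m|=near&(W[...,2]>.018)
    mm=near&(W[...,2]>.0105)&(W[...,2]<.018)
    Q=(W[mm][:,:2]*1000).astype(np.float32)
    print(n,f,len(Q),cv2.minAreaRect(Q))
    v,u=np.where(near);print(u.min(),u.max(),v.min(),v.max())
    zoom(f,u.min()-8,v.min()-8,u.max()+8,v.max()+8,6,n+'5')
a=cv2.imread('pics/scene5.png');b=cv2.imread('pics/top5.png');H=max(a.shape[0],b.shape[0])
pad=lambda i:cv2.copyMakeBorder(i,0,H-i.shape[0],0,0,0)
o=np.hstack([pad(a),pad(b)]);print(o.shape);cv2.imwrite('pics/both5.png',o[:600,:800])
E
```

```text
t: 9.4
tool_pos: [0.5402, -0.3433, 0.2071]
tcp_rot: [179.8, -0.0, 42.3]
wrist_force: [0.9, -0.1, -1.0]
finger_gap: 0.998
finger_force: 0.0
[ 0.5402 -0.3433  0.2071] [179.83  -0.    42.31] [ 0.9 -0.1 -1. ] [ 0.02 -0.01 -0.01] 0.0
scene 0.01 6 [ 0.5511 -0.223   0.0192] [ 0.5455 -0.235 ] [ 0.5514 -0.2122]
scene 0.02 37 [ 0.5498 -0.2227  0.0245] [ 0.5415 -0.2371] [ 0.5523 -0.212 ]
scene 0.03 29 [ 0.5499 -0.2209  0.0347] [ 0.5424 -0.2347] [ 0.5533 -0.2109]
scene 0.04 35 [ 0.549  -0.2222  0.0442] [ 0.5421 -0.2363] [ 0.5521 -0.2113]
scene 0.05 30 [ 0.5496 -0.222   0.0542] [ 0.5431 -0.2373] [ 0.5524 -0.2125]
scene 0.06 37 [ 0.5493 -0.2216  0.0653] [ 0.5413 -0.2357] [ 0.5528 -0.2112]
scene 0.07 31 [ 0.5501 -0.2228  0.075 ] [ 0.5425 -0.2365] [ 0.5521 -0.2123]
scene 0.08 39 [ 0.5493 -0.2213  0.0844] [ 0.5418 -0.2365] [ 0.5525 -0.2112]
scene 0.09 36 [ 0.55   -0.2217  0.0955] [ 0.5434 -0.2358] [ 0.5525 -0.212 ]
scene 0.1 40 [ 0.5497 -0.2233  0.1052] [ 0.5429 -0.2371] [ 0.5529 -0.2113]
scene 0.11 39 [ 0.5498 -0.2214  0.1146] [ 0.5419 -0.2387] [ 0.5529 -0.2117]
scene 0.12 123 [ 0.5406 -0.2252  0.12
[... 436 characters left out ...]
0.0751] [ 0.5231 -0.2182] [ 0.5401 -0.21  ]
top 0.08 12 [ 0.5253 -0.2147  0.0863] [ 0.5215 -0.2273] [ 0.5408 -0.2095]
top 0.09 8 [ 0.5278 -0.2129  0.0944] [ 0.5227 -0.2182] [ 0.5377 -0.21  ]
top 0.1 12 [ 0.5276 -0.2132  0.1051] [ 0.5215 -0.2256] [ 0.5412 -0.21  ]
top 0.11 9 [ 0.5276 -0.2126  0.1159] [ 0.5213 -0.2276] [ 0.539 -0.21 ]
top 0.12 127 [ 0.5359 -0.225   0.1233] [ 0.5221 -0.2396] [ 0.5503 -0.2097]
scene scene_t940 162 ((537.2727661132812, -225.22964477539062), (46.905738830566406, 44.33744430541992), 41.819454193115234)
174 212 162 218
top top_t940 126 ((535.4706420898438, -223.97560119628906), (43.836029052734375, 43.37770080566406), 40.97399139404297)
296 330 177 210
(432, 624, 3)
```

View pics/both5.png

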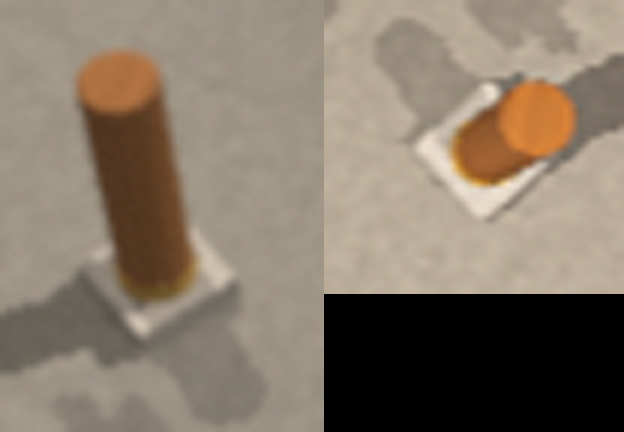

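The stamp stands upright on its foot, with the handle top at left crop (119,80) and the foot square at (157,280). Foot yaw is about 41.4° at (0.537,-0.2246). The blank's yaw is 5.6°, so a +54.2° turn squares it while keeping joint 7 mid-range. I'll regrasp it by the handle.

```bash
python3 -m handwheel '-1 -0.003 0.04 0 0; -1 -0.003 0.08 0 0; -1 -0.003 0.116 0 0; -1 -0.003 0.116 0 0; -1 -0.003 0.116 -0.03 0'
python3 -m handwheel '-1 0 0 -0.04 0; -1 0 0 -0.075 0; -1 0 0 -0.098 0; -1 0 0 -0.098 0; -1 0 0 -0.098 0'
python3 -m handwheel '0 0 0 0 0; 0.3 0 0 0 0; 0.6 0 0 0 0; 1 0 0 0 0; 1 0 0 0 0' 60
python3 -m handwheel '1 0 0 0 0; 1 0 0 0 0; 1 0 0 0.01 0; 1 0 0 0.02 0; 1 0 0 0.03 0'
python3 -c "
from tilt import *
tilt()"
```

```text
t: 10.0
tool_pos: [0.5399, -0.2237, 0.179]
tcp_rot: [179.6, -0.2, 42.5]
wrist_force: [0.0, -1.2, -0.8]
finger_gap: 1.0
finger_force: 0.0
t: 10.5
tool_pos: [0.5372, -0.2248, 0.078]
tcp_rot: [-180.0, 0.0, 42.3]
wrist_force: [-0.2, -0.0, 0.9]
finger_gap: 1.0
finger_force: 0.0
t: 11.0
tool_pos: [0.5374, -0.2249, 0.0785]
tcp_rot: [179.9, -0.0, 42.3]
wrist_force: [-1.8, 1.3, 6.8]
finger_gap: 0.336
finger_force: 58.7
t: 11.5
tool_pos: [0.537, -0.2248, 0.1086]
tcp_rot: [180.0, -0.0, 42.3]
wrist_force: [-0.2, -0.2, -3.1]
finger_gap: 0.333
finger_force: 59.4
[ 0.537  -0.2248  0.1086] [179.99  -0.    42.3 ] [-0.2 -0.2 -3.1] [-0.04  0.01  0.02] 59.3908953666687
scene 0.04 16 [ 0.5502 -0.225   0.047 ] [ 0.5438 -0.2381] [ 0.5523 -0.2115]
scene 0.05 46 [ 0.5489 -0.2228  0.0541] [ 0.5396 -0.2377] [ 0.5525 -0.211 ]
scene 0.06 34 [ 0.5483 -0.2206  0.0653] [ 0.543  -0.2352] [ 0.552  -0.2114]
scene 0.07 30 [ 0.5484 -0.2223  0.0747] [ 0.5428 -0.2371] [ 0.5528 -0.2124]
scene 0.08 37 [ 0.5492 -0.2216  0.0847] [ 0.5417 -0.2367] [ 0.5524 -0.2111]
scene 0.09 36 [ 0.5496 -0.2203  0.095 ] [ 0.5421 -0.2332] [ 0.5523 -0.2123]
scene 0.1 29 [ 0.5497 -0.2209  0.1053] [ 0.5409 -0.2319] [ 0.5521 -0.2119]
scene 0.11 29 [ 0.5492 -0.2174  0.1153] [ 0.5417 -0.2281] [ 0.5522 -0.2121]
scene 0.12 35 [ 0.5492 -0.2189  0.1262] [ 0.5395 -0.2283] [ 0.5573 -0.211 ]
scene 0.13 35 [ 0.5497 -0.2196  0.1353] [ 0.5401 -0.2286] [ 0.5555 -0.2114]
scene 0.14 36 [ 0.5494 -0.2197  0.1462] [ 0.5394 -0.2292] [ 0.5541 -0.2113]
scene 0.15 89 [ 0.5407 -0.2213  0.1546] [ 0.5242 -0.2299] [ 0.5522 -0.2118]
```

The stamp is held upright with its underside 78.5 mm below the TCP. I'll raise it and carry it across, turning on the way.

```bash
python3 -m handwheel '1 0 0 0.02 0; 1 0 0 0.05 0; 1 0 0 0.08 0; 1 0 0 0.11 0; 1 0 0.01 0.13 0' 80 | grep -E 't:|pos|rot'
python3 -m handwheel '1 0 0.02 0.01 4; 1 0 0.05 0.012 8; 1 0 0.08 0.012 12; 1 0 0.11 0.012 16; 1 0 0.14 0.012 20'| grep -E 't:|pos|rot'
python3 -m handwheel '1 0 0.03 0 4; 1 0 0.06 0 8; 1 0 0.09 0 12; 1 0 0.12 0 16; 1 0 0.15 0 20'| grep -E 't:|pos|rot'
python3 -m handwheel '1 0 0.03 0 4; 1 0 0.06 0 8; 1 -0.001 0.09 0 11; 1 -0.003 0.12 0 13; 1 -0.004 0.15 0 14'| grep -E 't:|pos|rot'
python3 -m handwheel '1 0 0.02 0 0; 1 0 0.035 0 0.2; 1 -0.0005 0.0436 0 0.2; 1 -0.0005 0.0456 0 0.2; 1 -0.0005 0.0456 0 0.2'
python3 -m handwheel '1 0 0 0 0; 1 0 0 0 0; 1 0 0 0 0'
python3 - <<'E'
from tilt import *
tilt((.5325,.2708))
E
```

```text
t: 12.1
tool_pos: [0.5372, -0.2165, 0.2397]
tcp_rot: [179.9, -0.0, 42.2]
t: 12.6
tool_pos: [0.5361, -0.0719, 0.2488]
tcp_rot: [-179.9, 0.0, 62.6]
t: 13.1
tool_pos: [0.5357, 0.0778, 0.2488]
tcp_rot: [-179.9, 0.0, 82.6]
t: 13.6
tool_pos: [0.5312, 0.2275, 0.2487]
tcp_rot: [-179.9, 0.0, 96.5]
t: 14.1
tool_pos: [0.5325, 0.2702, 0.2494]
tcp_rot: [-180.0, 0.0, 96.5]
wrist_force: [-1.1, -0.0, -3.5]
finger_gap: 0.33
finger_force: 79.3
t: 14.4
tool_pos: [0.5328, 0.27, 0.2497]
tcp_rot: [180.0, 0.0, 96.4]
wrist_force: [0.1, -0.2, -3.3]
finger_gap: 0.334
finger_force: 79.3
[0.5328 0.27   0.2497] [1.7999e+02 2.0000e-02 9.6430e+01] [ 0.1 -0.2 -3.3] [ 0.03 -0.01 -0.01] 79.27396416664124
scene 0.06 14 [0.4743 0.2616 0.0688] [0.4728 0.2529] [0.4765 0.2775]
scene 0.18 37 [0.5451 0.2607 0.1871] [0.5282 0.2524] [0.5493 0.2756]
scene 0.19 70 [0.5454 0.2595 0.1951] [0.5302 0.2528] [0.5488 0.2785]
top 0.06 7 [0.4745 0.2582 0.0677] [0.4743 0.2485] [0.477  0.2651]
top 0.18 20 [0.528  0.2563 0.1867] [0.5178 0.2527] [0.5457 0.2687]
top 0.19 41 [0.5305 0.2562 0.1939] [0.5183 0.253 ] [0.548  0.2697]
```

```bash
python3 -m handwheel '1 0 0 -0.03 0; 1 0 0 -0.065 0; 1 0 0 -0.095 0; 1 0 0 -0.113 0; 1 0 0 -0.113 0'
python3 -m handwheel '1 0 0 0 0; 1 0 0 0 0'
python3 - <<'E'
from h import *
print(r.observe()['tool_pos'],r.observe()['tcp_rot'])
out=[]
for n in('scene','top'):
    s=snap(n,n+'7');W=cloud(s);p=s['p'].astype(int)
    near=np.hypot(W[...,0]-.5325,W[...,1]-.2705)<.05
    z=W[...,2]
    m=near&(z>.050)&(z<.082)&((p.max(-1)-p.min(-1))<60)
    Q=W[m];print(n,m.sum(),np.percentile(Q[:,2],[2,50,98]) if len(Q) else 0)
    if len(Q):print(cv2.minAreaRect((Q[:,:2]*1000).astype(np.float32)))
    t=near&(z>.067)&(z<.08)&((p.max(-1)-p.min(-1))<60)
    if t.sum()>5:print('topface',t.sum(),cv2.minAreaRect((W[t][:,:2]*1000).astype(np.float32)))
    v,u=np.where(near)
    c=s['p'][max(v.min()-15,0):v.max()+15,max(0,u.min()-15):u.max()+15,::-1]
    print(u.min()-15,v.min()-15);out.append(cv2.resize(c,(400,int(400*c.shape[0]/c.shape[1])),interpolation=cv2.INTER_CUBIC))
H=min(600,max(i.shape[0] for i in out))
cv2.imwrite('pics/h7.png',np.hstack([cv2.copyMakeBorder(i[:H],0,H-min(H,i.shape[0]),0,0,0) for i in out]))
E
```

```text
t: 15.0
tool_pos: [0.5312, 0.2694, 0.134]
tcp_rot: [-179.7, 0.1, 96.5]
wrist_force: [-0.5, 0.2, -2.4]
finger_gap: 0.333
finger_force: 79.4
t: 15.2
tool_pos: [0.5334, 0.2715, 0.1382]
tcp_rot: [179.9, -0.1, 96.5]
wrist_force: [0.1, 0.5, -3.2]
finger_gap: 0.334
finger_force: 79.4
[0.53336662 0.27145476 0.13817189] [ 1.79871340e+02 -6.02277478e-02  9.64979046e+01]
scene 301 [0.05926666 0.07230926 0.08073881]
((534.123291015625, 269.3116760253906), (46.766361236572266, 44.873233795166016), 7.333523750305176)
topface 219 ((534.1138916015625, 269.48486328125), (46.790184020996094, 44.82304000854492), 6.685815811157227)
369 -9
top 188 [0.06094116 0.07154847 0.07512909]
((533.5110473632812, 270.3538513183594), (44.0879020690918, 44.87773895263672), 6.385050296783447)
topface 161 ((533.71728515625, 270.10711669921875), (43.886993408203125, 44.83650207519531), 5.3808088302612305)
-15 96
```

View pics/h7.png

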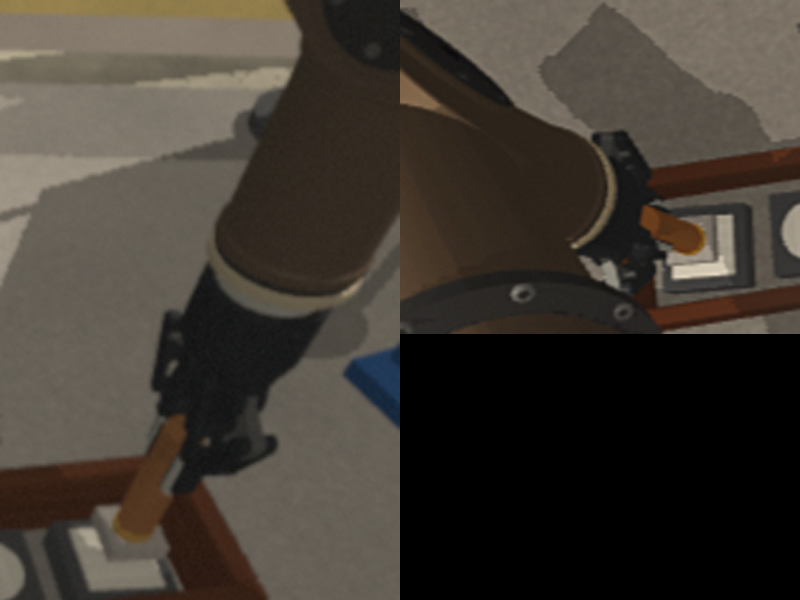

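The foot hovers over the square blank in both views, at (135,530) and (690,240), upright and about square, within about 1 mm. I'll lower it gently to the final height and remeasure.

```bash
python3 -m handwheel '1 0 0 -0.004 0; 1 0 0.0005 -0.007 0; 1 -0.0005 0.0005 -0.010 0; 1 -0.0005 0.0005 -0.013 0; 1 -0.0005 0.0005 -0.0145 0'
python3 -m handwheel '1 0 0 0 0; 1 0 0 0 0; 1 0 0 0 0; 1 0 0 0 0; 1 0 0 0 0'
python3 - <<'E'
from h import *
print(r.observe()['tool_pos'],r.observe()['tcp_rot'])
for n in('scene','top'):
  R=[]
  for k in range(4):
    s=snap(n,n+'8%d'%k);W=cloud(s);p=s['p'].astype(int);z=W[...,2]
    near=np.hypot(W[...,0]-.5325,W[...,1]-.2705)<.05
    t=near&(z>.050)&(z<.064)&((p.max(-1)-p.min(-1))<60)
    (c,sz,a)=cv2.minAreaRect((W[t][:,:2]*1000).astype(np.float32));R.append((*c,*sz,a,t.sum(),np.median(z[t])))
    h=near&(z>.07)&(z<.1)&(p[...,0]>1.8*p[...,2])
  print(n,np.median(R,0).round(3), 'handle',h.sum(),np.polyfit(z[h],W[h][:,0],1).round(3),np.polyfit(z[h],W[h][:,1],1).round(3))
  # blank yaw remeasured on initial picture
  s=load(n+'0');W=cloud(s);p=s['p'].astype(int);z=W[...,2]
  bm=((np.hypot(W[...,0]-.5325,W[...,1]-.271)<.048)&(z>.02)&(z<.045)&(p.min(-1)>120)).astype(np.uint8)
  q,_=cv2.findContours(bm,0,1);q=max(q,key=cv2.contourArea)[:,0]
  print('blank',cv2.minAreaRect((W[q[:,1],q[:,0],:2]*1000).astype(np.float32)),np.median(z[bm>0]))
E
```

```text
t: 15.8
tool_pos: [0.5318, 0.2712, 0.1216]
tcp_rot: [-180.0, 0.0, 96.5]
wrist_force: [0.8, -0.1, -3.1]
finger_gap: 0.334
finger_force: 79.4
t: 16.3
tool_pos: [0.5321, 0.2713, 0.1222]
tcp_rot: [180.0, -0.0, 96.5]
wrist_force: [0.2, -0.3, -2.9]
finger_gap: 0.332
finger_force: 79.4
[0.53210939 0.27132214 0.12221928] [ 1.79986800e+02 -2.40458589e-03  9.64951854e+01]
scene [5.33428e+02 2.69381e+02 4.60210e+01 4.55740e+01 6.41500e+00 2.20500e+02
 5.70000e-02] handle 140 [-0.021  0.544] [0.049 0.259]
blank ((534.06396484375, 270.7883605957031), (58.15837097167969, 58.826377868652344), 3.9659643173217773) 0.032697275625118365
top [5.32351e+02 2.68970e+02 4.44500e+01 4.32580e+01 5.54400e+00 1.55000e+02
 5.60000e-02] handle 55 [0.007 0.528] [0.016 0.258]
blank ((531.8469848632812, 271.60546875), (60.1229362487793, 60.33563995361328), 4.997958660125732) 0.03187643349573424
```

The gap is about 10 mm. I'll apply a small final correction: +1.5 mm in y and -0.5° of twist.

```bash
python3 -m handwheel '1 0 0.0008 0 -0.3; 1 0 0.0015 0 -0.5; 1 0 0.0015 0 -0.5; 1 0 0.0015 0 -0.5; 1 0 0.0015 0 -0.5'
python3 -m handwheel '1 0 0 0 0; 1 0 0 0 0; 1 0 0 0 0; 1 0 0 0 0; 1 0 0 0 0'
python3 -c "
from h import *
for n in('scene','top'):
    s=snap(n,n+'9');W=cloud(s);p=s['p'].astype(int);z=W[...,2]
    t=(np.hypot(W[...,0]-.5325,W[...,1]-.2705)<.05)&(z>.050)&(z<.064)&((p.max(-1)-p.min(-1))<60)
    print(n,cv2.minAreaRect((W[t][:,:2]*1000).astype(np.float32)))
print(order.sign_off())"
```

```text
t: 17.2
tool_pos: [0.532, 0.2728, 0.1221]
tcp_rot: [180.0, 0.0, 96.0]
wrist_force: [0.1, -0.3, -2.5]
finger_gap: 0.333
finger_force: 79.4
t: 17.7
tool_pos: [0.532, 0.2727, 0.1221]
tcp_rot: [-180.0, 0.0, 96.0]
wrist_force: [-0.5, -0.2, -3.7]
finger_gap: 0.329
finger_force: 79.4
scene ((533.6138916015625, 270.96441650390625), (45.85845947265625, 45.74601364135742), 5.0466084480285645)
top ((532.0656127929688, 271.0403137207031), (44.0898551940918, 45.14395523071289), 5.26140022277832)
the job is handed in; nothing more can be done
None
```

I stood the square stamp upright and let go of it, then took it up again by the handle; it was handed in held upright about 10 mm over the square blank, centred to within about 1 mm and square to within about 1° by the cameras, at about 18 s.

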